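# Set the length slider of the came gauge to the indexed stop

### The arm

A 6-joint arm with a two-finger parallel gripper is mounted at the origin on the work surface; the furniture and walls round the work are solid. World frame = base frame: x ahead of the robot, y to its left, z up, the work surface at z = 0. Lengths are in m, angles in rad, forces in N, time in s.
With the tool pointing down it reaches from about 0.35 to 0.975 m from the base axis. Payload 4.9 kg.
Tool frame: the origin (TCP) lies at the very end of the fingers, on their centre line; the grasp point (between the pads) lies 19 mm behind it; z points along the fingers, y is the line along which they close (so a half turn about z gives the same grasp; the last joint's range is limited). The gripper opens to 85 mm and grips with 20 to 120 N. Pads are 22 mm wide; open, the fingers measure 114 mm over their backs; the gripper's body (76 mm by 85 mm) begins 54 mm behind the grasp point. The pads swing forward as they close: fully open they stand 13 mm farther back than shut.
Start: joints at [-1.35, 0.053, 1.613, -0, 1.476, -0.119], TCP at [0.208, -0.589, 0.231] pointing down, gripper open.
Joint ranges: [-3.01, 3.01], [-1.01, 2.22], [0.06, 2.58], [-1.02, 4.17], [0.09, 2.62], [-3.14, 3.14]. Speed limits (rad/s): [2.57, 2.57, 3.14, 3.14, 3.14, 3.14].

### API

Orientations are given as a unit quaternion [w, x, y, z].
In Python, from plant import manip gives the robot as it stands.
- The arm moves only by the tool play_rows, never from a script. Its argument "series" is a list that holds one entry, the list of rows, each a list of 7 numbers: the shift along the world's x, y, z in m, then the turn, a rotation vector about the world's x, y, z in degrees, then the opening, from 0 (shut) to 1 (fully open). In form: [[[dx, dy, dz, rx, ry, rz, grip], ...]]. A call has 1 to 10 rows; each row shifts and turns the commanded pose from where the row before left it; what a row does not reach is not made up. A row lasts 1/10 s, in which the tool goes at most 50 mm and 8.59 degrees, less where a joint would pass 70% of its speed; a pose out of reach is approached as far as the arm can. A call with a gripper value outside its range is refused whole. The fingers move at their own pace and stop on an object; the grip force is fixed at half the most. Time passes only in rows, so rows that do not move let the fingers close. It gives the time, the measured TCP pose, the force, the opening and the grip force at its end, in the units of the state.
- manip.state(): the state, without advancing time (a new reading comes with each control period).
- manip.grab_frame(name): name is "scene" or "top" or "wrist"; returns a dict with "frame" (420x560x3 uint8, blue, green, red), "mtx" (3x3 intrinsics, pixels), "R" (3x3) and "t" (3): a world point X has camera coordinates R X + t. Camera axes: x right, y down, z forward; pixel columns grow to the right and rows downward; lengths in m; the calibration is good to about 2 mm. The wrist camera is an equidistant fisheye: a pixel r from the principal point sees the ray r / f radians off the axis. A picture is of the moment at which its call begins. There is no depth.
- manip.job_done(): hands the job in; it is judged then, once.
The state is a dict: "time": time; "joint_pos": joint angles; "joint_vel": joint speeds; "joint_efforts": joint torques, N m; "tool_pos": TCP position; "tool_rot": TCP orientation; "contact_force": force on the tool from outside, world axes, zero at the start; "ft_torque": the same for the moment, N m; "gripper_width": opening from 0.0 (shut) to 1.0 (fully open); "grasp_force": force on a finger pad.
Only numpy, scipy, OpenCV 4.12 (cv2) and the standard library are available. Lean on these libraries where they do the work, as an engineer would, in place of code of your own. Each camera call takes 0.05 s, during which the arm holds its last target. There are 200 camera calls.

### The job

Set the came-cutting gauge (the slotted rail on a wooden board) for the next batch of lengths. With the fingertips, press down the black ribbed thumb pad in the middle of the slider to take its brake off, keep it pressed while you push the slider along the rail until it touches the stop that carries the pointed steel index plate, then let the pad come up so that the brake holds the slider there. Do not force the slider with the brake on, do not ram the stop, do not grip or lift anything, and leave the tools and stock around the gauge lying as they are.

Things in the scene. Friction and masses are not known exactly. Their poses are not given: they have to be found in the camera images.
- gauge: came gauge, screwed to the bench, immovable: plywood board 112 x 420 x 10 mm carrying an aluminium slotted rail (52 wide, 400 long, top 34 above the bench), behind it a narrow trough with a wooden kerf block at the +y end, 32 high. Origin: middle of the rail, on the bench. y runs along the rail, x across it, away from the robot
- slider (a joint): position of the slider's middle along the gauge's y axis, in m, 0 at the middle of the rail, + towards +y. With the brake off it runs with under 2 N of drag; with the brake on it resists a push of about 8 N, then slips
- slider_mid (a point): middle of the dark steel slider, 35 mm above the bench; axes as the gauge's. Slider 76 long (along the rail), 62 wide; at each end a shoulder 13 long, 60 wide, top 66 above the bench; the thumb pad sits in a well 50 x 50 between them, its side walls 56 high. A thin finger reaches back over the trough. It touches a stop when slider_mid and the stop's origin are 50 apart along the rail
- pad_top (a point): centre of the top face of the thumb pad, moves with it: black ribbed plastic, 46 (x) by 47 (y, along the rail) mm, 60 above the bench when up, 6 below the tops of the shoulders; axes as the gauge's
- thumb_pad (a joint): how far the pad is pressed down, in m: 0 up (brake on), 0.008 at the bottom. Its spring pushes up with about 7.5 N at the top, 10 N at the bottom. The brake is off once it is 1 mm down; 3 to 7 mm is a good depth. It springs back up when let go
- stop_index: the stop to go to, clamped on the rail, immovable, on either side of the slider: dark steel block 60 (across the rail) x 24 (along it) mm, top 59 above the bench, knurled screw in front, and on top a bright steel index plate 24 wide: pointed upright part, tip 93 above the bench, and pointed flat tongue to 74 in front of its middle. Origin: under its middle, on the bench; axes as the gauge's
- stop_plain: the other stop, the same block and screw without the plate, 59 high; on the other side of the slider. Origin and axes as for the indexed stop
- came: straight grey lead came (an H-section strip), 299 x 11 x 5, lying on the bench in front of the gauge (mm); origin under its middle; leave it alone
- cutter: pen-like glass cutter with a blue barrel, 158 x 14 x 13, lying in front of the gauge (mm); origin under its middle; leave it alone
- lead_opener: flat pointed boxwood lead opener, 173 x 28 x 9, lying left of the gauge, across its end (mm); origin under its middle; leave it alone
- fibre_pad: dark brown fibre scouring block, 80 x 86 x 34, lying right of the gauge (mm); origin under its middle; leave it alone
- flux_bottle: white squeeze bottle with a red nozzle, standing, 55 across, 172 high, behind the gauge on the left (mm); origin under its middle; leave it alone
- cork: tapered cork, 44 x 24, lying right of the gauge (mm); origin under its middle; leave it alone

How it is judged:
On the way, in this order (a step that is already met when the one before it is completed fails the run):
1. the pad is pressed down while the slider is still away from the indexed stop (value of joint thumb_pad above 0.001 m and horizontal distance between slider_mid and stop_index above 0.065 m), for 0.1 s.
2. the slider reaches the indexed stop with the pad still down (value of joint thumb_pad above 0.001 m and horizontal distance between slider_mid and stop_index below 0.052 m), for 0.1 s.
At the end, for the whole second after the job is handed in: the slider touches the indexed stop (gap under 2 mm), at rest, with the thumb pad fully up (under 0.7 mm down) so that the brake holds it (horizontal distance between slider_mid and stop_index below 0.052 m and value of joint thumb_pad below 0.0007 m and velocity of joint slider between -0.005 and 0.005 m/s).
It fails at once if the slider is forced along (faster than 15 mm/s) with the brake on (pad less than 0.3 mm down) (value of joint thumb_pad below 0.0003 m and (velocity of joint slider above 0.015 m/s or velocity of joint slider below -0.015 m/s)).
It fails at once if the slider is rammed against a stop (over 40 N) (contact force between slider and stop_index above 40 N or contact force between slider and stop_plain above 40 N).
It fails at once if the slider or its pad is gripped, or pushed with more than 40 N (contact force between the fingers and slider above 40 N).
It fails at once if a tool or piece of stock beside the gauge is moved by more than 15 mm (distance of any of came, cutter, lead_opener, flux_bottle, cork, fibre_pad from where it was at the start of the episode above 0.015 m).
It also fails if it takes over 32 s, if anything falls off the work surface, if the arm or the gripper's body presses on something with over 40 N, if the wrist force passes 120 N, or if a joint passes its speed limit or range.

## Working session

There is one attempt and no reset: what is moved stays moved. The work goes in short steps, Python scripts to look and compute and a tool call to move; the robot and the scene stay as the last step left them, time stands still between calls to the robot, and variables do not carry over. Pictures are saved under pics/ and viewed, at most 10 in all, crops included, and the job is handed in when it is done.

Besides the shell and the picture viewer there is one more tool, called as name(argument=value, ...), one argument or row to a line, values as JSON. play_rows: Moves the arm, as the interface text tells. Its arguments: {"type":"object","properties":{"series":{"type":"array"}},"required":["series"]}

```bash
mkdir -p pics; cat > h.py <<'E'
import numpy as np, cv2
from plant import manip
def ray(c,u,v,z):
    K=c["mtx"];R=np.array(c["R"]);t=np.array(c["t"])
    d=R.T@np.linalg.solve(K,[u,v,1.]);o=-R.T@t
    return o+d*(z-o[2])/d[2]
E
python3 - <<'E'
from h import *
import pickle
for n in("scene","top"):
    c=manip.grab_frame(n);cv2.imwrite(f"pics/{n}.png",c["frame"]);pickle.dump(c,open(n+".pkl","wb"))
    print(n,-np.array(c["R"]).T@np.array(c["t"]))
print(manip.state())
E
```

```text
scene [-0.0284765   1.07317646  0.90067388]
top [0.29586313 0.18445624 1.16556749]
{'time': 0.1, 'joint_pos': array([-1.35001279e+00,  5.33081206e-02,  1.61416657e+00, -6.95055621e-06,
        1.47601649e+00, -1.19032372e-01]), 'joint_vel': array([ 2.32508796e-04, -1.54855469e-03, -2.96540131e-03, -5.64141694e-04,
       -3.06653437e-03, -5.61396802e-05]), 'joint_efforts': array([ 5.44491595e-04, -3.94901597e+01, -3.71365178e+01, -1.14683126e-04,
        3.83053586e-03, -7.67466133e-06]), 'tool_pos': array([ 0.20817415, -0.5887046 ,  0.23016935]), 'tool_rot': array([-9.47861229e-04,  9.85599835e-01,  1.69091879e-01, -5.17284874e-05]), 'contact_force': array([ 1.05319784, -0.12828388, -0.09034707]), 'ft_torque': array([ 0.00758233,  0.05980918, -0.00560263]), 'grasp_force': 0.0, 'gripper_width': 0.9997001210837693}
```

View pics/top.png

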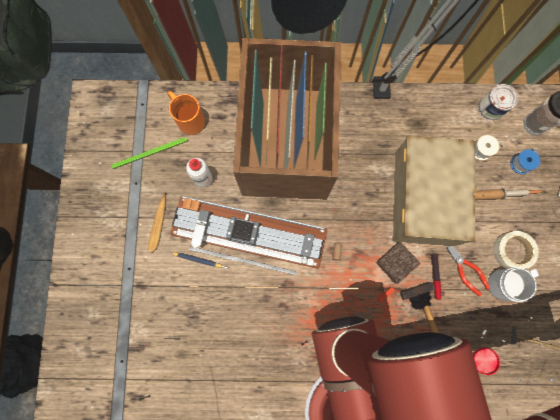

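View pics/scene.png

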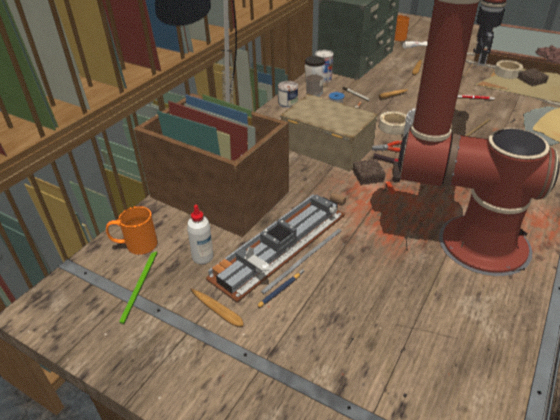

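The top view shows the gauge from about (175,215) to (325,250). The black pad is near (243,231), the indexed stop with its bright plate near (200,230) on the +y side, and the plain stop near (308,243).

```bash
python3 - <<'E'
from h import *
import pickle
c=pickle.load(open("top.pkl","rb"));f=c["frame"]
cv2.imwrite("pics/crop.png",cv2.resize(f[185:285,165:340],None,fx=4.5,fy=4.5,interpolation=cv2.INTER_CUBIC))
g=f.max(2);roi=np.zeros_like(g);roi[212:250,222:264]=255
m=((g<50)&(roi>0)).astype(np.uint8)
n,l,s,ce=cv2.connectedComponentsWithStats(m)
i=1+s[1:,4].argmax();r=cv2.minAreaRect(np.argwhere(l==i)[:,::-1].astype(np.float32))
print(s[i],ce[i],r,ray(c,*ce[i],.06))
for p in[(175,222),(318,265),(327,230),(182,199)]:print(p,ray(c,*p,.01))
E
```

```text
Traceback (most recent call last):
ValueError: attempt to get argmax of an empty sequence
```

View pics/crop.png

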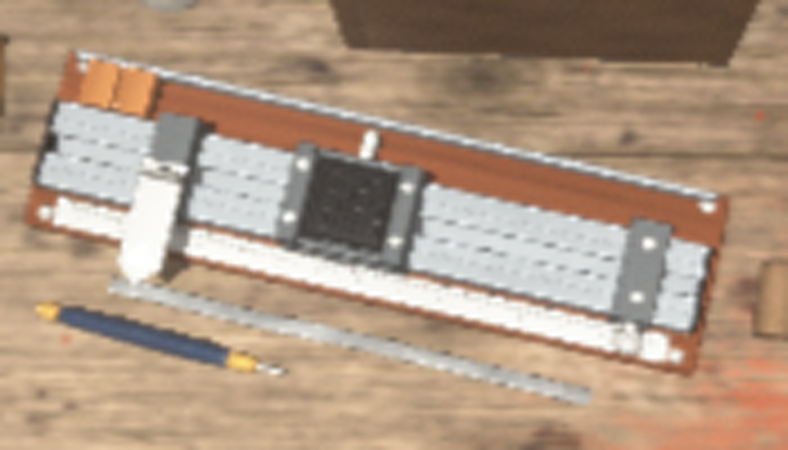

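The enlarged top view shows the pad centre at crop (349,203), the index block rear edge at (158..202,114..122), and the plain stop centre near (643,270). The gauge is skewed, with its +y end at the upper left.

```bash
python3 - <<'E'
from h import *
import pickle
c=pickle.load(open("top.pkl","rb"))
P=lambda u,v,z:ray(c,(u+.5)/4.5-.5+165,(v+.5)/4.5-.5+185,z)
b=[P(*p,.01) for p in[(75,52),(727,197),(690,372),(28,225)]]
for q in b:print(q)
for a,d in((1,0),(2,3)):
    e=b[d]-b[a];print("len",np.linalg.norm(e[:2]),"yaw",np.degrees(np.arctan2(-e[0],e[1])))
pad=P(349,203,.06);st=P(173,166,.059);pl=P(643,270,.059)
print(pad,st,pl,np.linalg.norm((pad-st)[:2]))
e=st-pl;print("yaw",np.degrees(np.arctan2(-e[0],e[1])))
E
```

```text
[0.56107967 0.45911225 0.01      ]
[0.47494231 0.05562139 0.01      ]
[0.36845264 0.07887694 0.01      ]
[0.45265168 0.48167525 0.01      ]
len 0.4125827459721687 yaw -12.05063098726494
len 0.4115045013140926 yaw -11.806825492450711
[0.46103456 0.28208417 0.06      ] [0.48189626 0.38609708 0.059     ] [0.42389967 0.11029721 0.059     ] 0.1060843733931292
yaw -11.875420241635045
```

play_rows(
  series=[
    [[0.02, 0.045, 0.003, 0, 0, 3, 0], [0.02, 0.045, 0.003, 0, 0, 3, 0], [0.02, 0.045, 0.003, 0, 0, 3, 0], [0.02, 0.045, 0.003, 0, 0, 3, 0], [0.02, 0.045, 0.003, 0, 0, 3, 0], [0.02, 0.045, 0.003, 0, 0, 3, 0], [0.02, 0.045, 0.003, 0, 0, 3, 0], [0.02, 0.045, 0.003, 0, 0, 3, 0], [0.02, 0.045, 0.003, 0, 0, 3, 0], [0.02, 0.045, 0.003, 0, 0, 3, 0]],
  ],
)

```text
time: 1.1
tool_pos: [0.4084, -0.1372, 0.2611]
tool_rot: [0.0, 0.908, 0.419, 0.0]
contact_force: [-0.5, -0.6, -0.8]
gripper_width: 0.0
grasp_force: 0.0
```

play_rows(
  series=[
    [[0.005, 0.042, -0.005, 0, 0, 2.85, 0], [0.005, 0.042, -0.005, 0, 0, 2.85, 0], [0.005, 0.042, -0.005, 0, 0, 2.85, 0], [0.005, 0.042, -0.005, 0, 0, 2.85, 0], [0.005, 0.042, -0.005, 0, 0, 2.85, 0], [0.005, 0.042, -0.005, 0, 0, 2.85, 0], [0.005, 0.042, -0.005, 0, 0, 2.85, 0], [0.005, 0.042, -0.005, 0, 0, 2.85, 0], [0.005, 0.042, -0.005, 0, 0, 2.85, 0], [0, 0, 0, 0, 0, 0, 0]],
  ],
)

```text
time: 2.1
tool_pos: [0.4522, 0.2423, 0.2147]
tool_rot: [-0.001, 0.791, 0.612, -0.001]
contact_force: [-0.8, -0.3, -0.1]
gripper_width: -0.0
grasp_force: 0.0
```

```bash
python3 - <<'E'
from h import *
import pickle
c=manip.grab_frame("wrist");cv2.imwrite("pics/w1.png",c["frame"]);pickle.dump(c,open("w1.pkl","wb"))
s=manip.state();print(s["time"],s["tool_pos"],s["tool_rot"],s["gripper_width"],s["contact_force"],s["joint_pos"])
E
```

```text
2.15 [0.45243444 0.2403961  0.21500265] [-3.58616220e-04  7.91569781e-01  6.11077373e-01 -1.26417015e-03] -0.002724671031128107 [-0.56789454 -0.1073002   0.54029069] [ 3.43120070e-01 -2.08899447e-01  1.88726734e+00 -1.00095764e-04
  1.46585098e+00  5.99083813e-01]
```

View pics/w1.png

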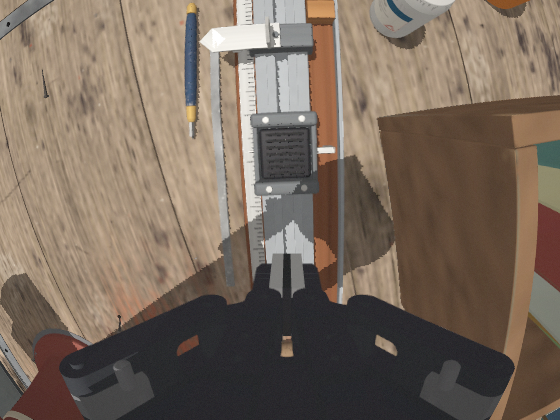

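The wrist view shows the pad centred near (286,152) and the index stop block near row 37, columns 252–312. Fingers point at (287,270).

```bash
cat >> h.py <<'E'
def fray(c,u,v,z):
    K=c["mtx"];R=np.array(c["R"]);t=np.array(c["t"])
    x=np.array([(u-K[0,2])/K[0,0],(v-K[1,2])/K[1,1]]);th=np.hypot(*x)
    d=R.T@np.r_[x/th*np.sin(th),np.cos(th)];o=-R.T@t
    return o+d*(z-o[2])/d[2]
E
python3 - <<'E'
from h import *
import pickle
c=pickle.load(open("w1.pkl","rb"));f=c["frame"]
m=np.zeros(f.shape[:2],np.uint8);m[120:188,255:318]=(f[120:188,255:318].max(2)<65)
m=cv2.morphologyEx(m,cv2.MORPH_OPEN,np.ones((3,3)));m=cv2.morphologyEx(m,cv2.MORPH_CLOSE,np.ones((7,7)))
n,l,s,ce=cv2.connectedComponentsWithStats(m);i=1+s[1:,4].argmax();print(s[i],ce[i])
p=fray(c,286,152,.06);print("pad",p,fray(c,*ce[i],.06))
q=fray(c,283,37,.059);print("stop",q)
sm=[fray(c,*k,.066) for k in[(252,114),(317,113),(318,192),(256,194)]];print(np.mean(sm,0),sm)
print(np.linalg.norm((p-q)[:2]))
E
```

```text
[290 152  21  26 191] [302.94764398 169.57591623]
pad [0.46202088 0.28506676 0.06      ] [0.47299608 0.26548188 0.06      ]
stop [0.48641145 0.3894466  0.059     ]
[0.46161488 0.28431441 0.066     ] [array([0.44178048, 0.32634877, 0.066     ]), array([0.49749388, 0.31268108, 0.066     ]), array([0.48129908, 0.24289007, 0.066     ]), array([0.42588609, 0.25533774, 0.066     ])]
0.10719164705869527
```

play_rows(
  series=[
    [[0.003, 0.017, 0, 0, 0, 0, 0], [0.003, 0.017, 0, 0, 0, 0, 0], [0.003, 0.015, 0, 0, 0, 0, 0], [0, 0, -0.03, 0, 0, 0, 0], [0, 0, -0.035, 0, 0, 0, 0], [0, 0, -0.035, 0, 0, 0, 0], [0, 0, -0.025, 0, 0, 0, 0], [0, 0, -0.015, 0, 0, 0, 0], [0, 0, 0, 0, 0, 0, 0], [0, 0, 0, 0, 0, 0, 0]],
  ],
)

```text
time: 3.15
tool_pos: [0.4631, 0.2882, 0.0773]
tool_rot: [0.0, 0.793, 0.61, 0.001]
contact_force: [0.4, -0.2, 0.1]
gripper_width: 0.002
grasp_force: 0.0
```

```bash
python3 - <<'E'
from h import *
c=manip.grab_frame("wrist");cv2.imwrite("pics/w2.png",c["frame"])
s=manip.state();print(s["tool_pos"],s["contact_force"])
E
```

```text
[0.46365366 0.28839272 0.07812373] [-0.09086511 -0.41007021  0.34298934]
```

View pics/w2.png

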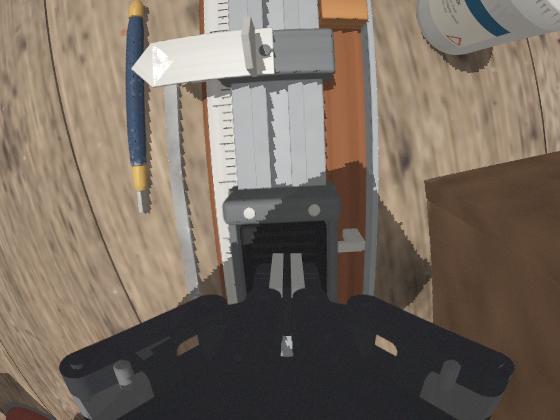

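The fingers stand over the pad, between the well walls (columns 238–330), with the front shoulder ahead at rows 190–222. I'll press gently next.

play_rows(
  series=[
    [[0, 0, -0.006, 0, 0, 0, 0], [0, 0, -0.006, 0, 0, 0, 0], [0, 0, -0.002, 0, 0, 0, 0], [0, 0, -0.002, 0, 0, 0, 0], [0, 0, 0, 0, 0, 0, 0], [0, 0, 0, 0, 0, 0, 0]],
  ],
)

```text
time: 3.8
tool_pos: [0.4623, 0.2878, 0.0603]
tool_rot: [0.0, 0.793, 0.61, 0.0]
contact_force: [0.3, 0.6, -0.4]
gripper_width: 0.001
grasp_force: 0.0
```

play_rows(
  series=[
    [[0, 0, -0.002, 0, 0, 0, 0], [0, 0, -0.002, 0, 0, 0, 0], [0, 0, -0.001, 0, 0, 0, 0], [0, 0, 0, 0, 0, 0, 0], [0, 0, 0, 0, 0, 0, 0]],
  ],
)

```text
time: 4.3
tool_pos: [0.4628, 0.2885, 0.0569]
tool_rot: [-0.0, 0.793, 0.61, 0.001]
contact_force: [-3.8, -0.4, 8.4]
gripper_width: 0.002
grasp_force: 4.0
```

play_rows(
  series=[
    [[0, 0, -0.0015, 0, 0, 0, 0], [0, 0, 0, 0, 0, 0, 0], [0, 0, 0, 0, 0, 0, 0]],
  ],
)

```text
time: 4.6
tool_pos: [0.4629, 0.2886, 0.0556]
tool_rot: [-0.0, 0.793, 0.61, 0.001]
contact_force: [-3.2, 0.2, 7.9]
gripper_width: -0.002
grasp_force: 4.2
```

play_rows(
  series=[
    [[0.0006, 0.003, 0, 0, 0, 0, 0], [0.0006, 0.003, 0, 0, 0, 0, 0], [0.0006, 0.003, 0, 0, 0, 0, 0], [0.0006, 0.003, 0, 0, 0, 0, 0], [0.0006, 0.003, 0, 0, 0, 0, 0], [0.0006, 0.003, 0, 0, 0, 0, 0], [0.0007, 0.003, 0, 0, 0, 0, 0], [0.0007, 0.003, 0, 0, 0, 0, 0], [0.0007, 0.003, 0, 0, 0, 0, 0], [0, 0, 0, 0, 0, 0, 0]],
  ],
)

```text
time: 5.6
tool_pos: [0.4688, 0.3161, 0.0558]
tool_rot: [-0.0, 0.793, 0.61, 0.001]
contact_force: [-3.2, 1.1, 7.4]
gripper_width: -0.002
grasp_force: 4.1
```

```bash
python3 - <<'E'
from h import *
c=manip.grab_frame("wrist");cv2.imwrite("pics/w3.png",c["frame"])
s=manip.state();print(s["tool_pos"],s["contact_force"])
E
```

```text
[0.46877047 0.31607591 0.05583896] [-2.93866967  1.72348676  8.5904356 ]
```

View pics/w3.png

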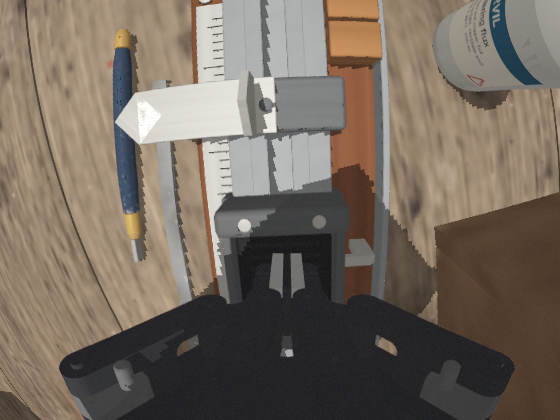

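The slider rides along with the fingers and the pad is down. The gap between the shoulder (row 193) and the stop (row 132) is about 28 mm.

play_rows(
  series=[
    [[0.0006, 0.003, 0, 0, 0, 0, 0], [0.0006, 0.003, 0, 0, 0, 0, 0], [0.0006, 0.003, 0, 0, 0, 0, 0], [0.0006, 0.003, 0, 0, 0, 0, 0], [0.0006, 0.003, 0, 0, 0, 0, 0], [0.0006, 0.003, 0, 0, 0, 0, 0], [0.0004, 0.002, 0, 0, 0, 0, 0], [0.0002, 0.001, 0, 0, 0, 0, 0], [0.0002, 0.001, 0, 0, 0, 0, 0], [0, 0, 0, 0, 0, 0, 0]],
  ],
)

```text
time: 6.65
tool_pos: [0.4734, 0.3378, 0.0559]
tool_rot: [-0.0, 0.793, 0.61, 0.001]
contact_force: [-2.1, 0.4, 8.4]
gripper_width: -0.0
grasp_force: 4.1
```

play_rows(
  series=[
    [[0.0002, 0.001, 0, 0, 0, 0, 0], [0.0002, 0.001, 0, 0, 0, 0, 0], [0.0002, 0.001, 0, 0, 0, 0, 0], [0.0002, 0.001, 0, 0, 0, 0, 0], [0, 0, 0, 0, 0, 0, 0]],
  ],
)

```text
time: 7.15
tool_pos: [0.4742, 0.3418, 0.056]
tool_rot: [-0.0, 0.793, 0.61, 0.001]
contact_force: [-1.8, -0.8, 8.0]
gripper_width: 0.001
grasp_force: 4.1
```

```bash
python3 - <<'E'
from h import *
c=manip.grab_frame("wrist");cv2.imwrite("pics/w4.png",c["frame"])
s=manip.state();print(s["tool_pos"],s["contact_force"])
E
```

```text
[0.47422208 0.34183796 0.05599941] [-1.75650204  0.72457073  8.45279386]
```

View pics/w4.png

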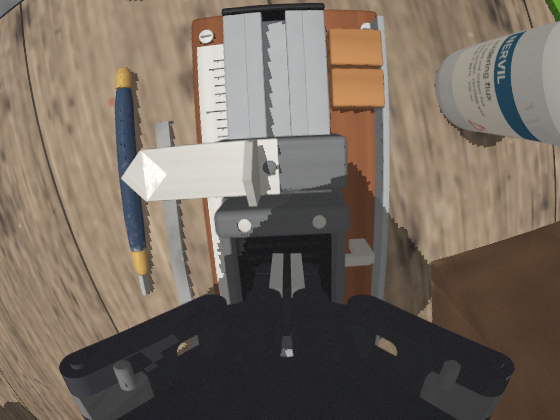

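The shoulder front edge (row ~195) is almost at the stop's near edge (row ~194). I'll continue in 1 mm steps and watch the force.

play_rows(
  series=[
    [[0.0002, 0.001, 0, 0, 0, 0, 0], [0.0002, 0.001, 0, 0, 0, 0, 0], [0, 0, 0, 0, 0, 0, 0]],
  ],
)

```text
time: 7.5
tool_pos: [0.4747, 0.3438, 0.056]
tool_rot: [-0.0, 0.793, 0.61, 0.001]
contact_force: [-2.2, 0.6, 7.6]
gripper_width: 0.001
grasp_force: 4.1
```

play_rows(
  series=[
    [[0.0002, 0.001, 0, 0, 0, 0, 0], [0.0002, 0.001, 0, 0, 0, 0, 0], [0, 0, 0, 0, 0, 0, 0]],
  ],
)

```text
time: 7.8
tool_pos: [0.4751, 0.3459, 0.056]
tool_rot: [-0.0, 0.793, 0.61, 0.001]
contact_force: [-2.4, 0.5, 8.1]
gripper_width: 0.004
grasp_force: 4.1
```

play_rows(
  series=[
    [[0.0002, 0.001, 0, 0, 0, 0, 0], [0.0002, 0.001, 0, 0, 0, 0, 0], [0, 0, 0, 0, 0, 0, 0]],
  ],
)

```text
time: 8.1
tool_pos: [0.4754, 0.3472, 0.0558]
tool_rot: [0.0, 0.793, 0.61, 0.001]
contact_force: [-1.4, -2.0, 7.5]
gripper_width: -0.0
grasp_force: 4.1
```

play_rows(
  series=[
    [[0.0002, 0.001, 0, 0, 0, 0, 0], [0.0002, 0.001, 0, 0, 0, 0, 0], [0, 0, 0, 0, 0, 0, 0]],
  ],
)

```text
time: 8.4
tool_pos: [0.4756, 0.3481, 0.0554]
tool_rot: [0.001, 0.793, 0.61, -0.0]
contact_force: [-2.4, -5.3, 8.3]
gripper_width: 0.001
grasp_force: 4.2
```

```bash
python3 - <<'E'
from h import *
c=manip.grab_frame("wrist");cv2.imwrite("pics/w5.png",cv2.resize(c["frame"][100:310,180:400],None,fx=2.8,fy=2.8,interpolation=cv2.INTER_CUBIC))
s=manip.state();print(s["tool_pos"],s["contact_force"])
E
```

```text
[0.47557125 0.34810015 0.05539491] [-2.01079557 -4.43294464  8.23031405]
```

View pics/w5.png

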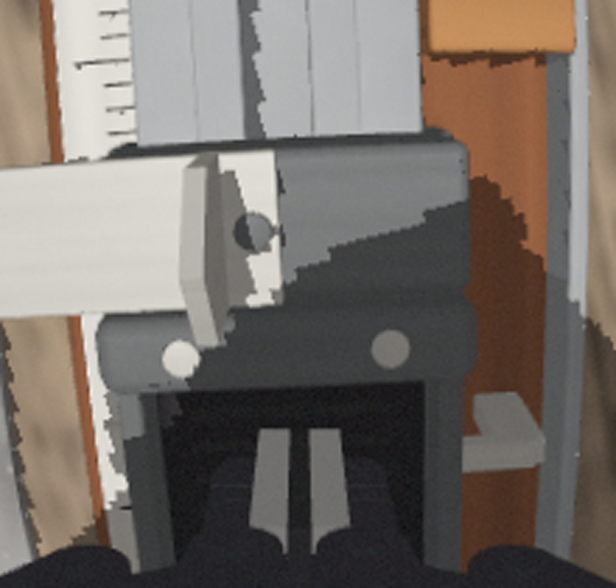

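The shoulder now touches the stop, and the reaction force along the rail is about 5 N. I'll hold briefly, then lift straight up.

play_rows(
  series=[
    [[0, 0, 0, 0, 0, 0, 0], [0, 0, 0, 0, 0, 0, 0], [0, 0, 0.001, 0, 0, 0, 0], [0, 0, 0.001, 0, 0, 0, 0], [0, 0, 0.002, 0, 0, 0, 0], [0, 0, 0.002, 0, 0, 0, 0], [0, 0, 0.003, 0, 0, 0, 0], [0, 0, 0.01, 0, 0, 0, 0], [0, 0, 0.02, 0, 0, 0, 0], [0, 0, 0.03, 0, 0, 0, 0]],
  ],
)

```text
time: 9.45
tool_pos: [0.4734, 0.3481, 0.1216]
tool_rot: [-0.0, 0.793, 0.61, -0.002]
contact_force: [0.2, 0.3, -0.1]
gripper_width: -0.002
grasp_force: 0.0
```

play_rows(
  series=[
    [[0, 0, 0.03, 0, 0, 0, 0], [-0.005, -0.03, 0.03, 0, 0, 0, 0], [-0.005, -0.03, 0, 0, 0, 0, 0], [0, 0, 0, 0, 0, 0, 0], [0, 0, 0, 0, 0, 0, 0]],
  ],
)

```text
time: 9.95
tool_pos: [0.4647, 0.2887, 0.183]
tool_rot: [-0.0, 0.793, 0.609, 0.0]
contact_force: [-0.4, 0.0, 0.3]
gripper_width: -0.001
grasp_force: 0.0
```

```bash
python3 - <<'E'
from h import *
c=manip.grab_frame("wrist");cv2.imwrite("pics/w6.png",c["frame"])
s=manip.state();print(s["time"],s["tool_pos"],s["contact_force"])
E
```

```text
10.0 [0.46461938 0.28903457 0.18257618] [-0.41712328  0.51556948  0.04922782]
```

View pics/w6.png

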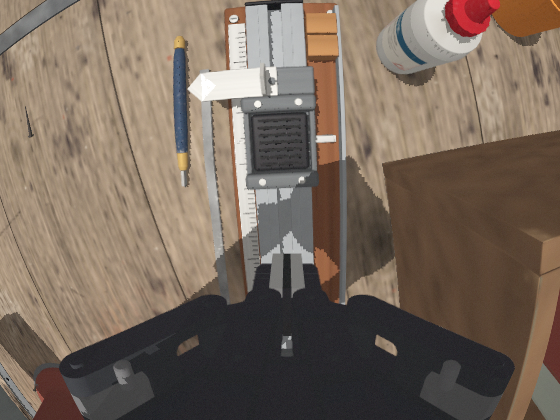

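The slider sits against the indexed stop (shoulder meets block at row ~96), the pad is up, and nothing around it has been disturbed.

```bash
python3 -c "
from plant import manip
print(manip.job_done())"
```

```text
the job is handed in; nothing more can be done
None
```

I pressed the pad, slid the slider about 60 mm until it touched the indexed stop (about 5 N at contact), then let the pad up with the slider still in place; the job is handed in, but no verdict came back.

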